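Clear the coil test stand and queue the chokes by size

ROBOT

A 6-joint arm with a two-finger parallel gripper is mounted at the origin on the work surface. World frame = base frame: x ahead of the robot, y to its left, z up, the work surface at z = 0. Lengths are in m, angles in rad, forces in N, time in s.
With the tool pointing down it reaches from about 0.225 to 0.875 m from the base axis. Payload 3.4 kg.
Tool frame: the origin (TCP) lies on the centre line of the jaws, within the pads' length; the fingertips stand 17 mm ahead of it and the grasp point (between the pads) lies 2 mm behind it (nose_length is the distance from the TCP to the fingertips, in m); z points along the fingers, y is the line along which they close (so a half turn about z gives the same grasp; the last joint's range is limited). The gripper opens to 85 mm and grips with 20 to 120 N. Pads are 22 mm wide; open, the fingers measure 114 mm over their backs; the gripper's body (76 mm by 85 mm) begins 54 mm behind the grasp point. The pads swing forward as they close: fully open they stand 13 mm farther back than shut.
Start: joints at [1.227, 0.276, 1.505, -0, 1.361, -0.121], TCP at [0.127, 0.561, 0.219] pointing down, gripper open.
Joint ranges: [-2.89, 2.89], [-0.75, 2.08], [0.22, 2.7], [-1.18, 4.32], [0.11, 2.71], [-2.7, 2.7]. Speed limits (rad/s): [2.57, 2.57, 3.14, 3.14, 3.14, 3.14].

INTERFACE

Orientations are given as a unit quaternion [w, x, y, z].
In Python, from rig import get_state, get_image, sign_off, find_in, place_of, nose_length gives the robot as it stands.
- The arm moves only by the tool apply_moves, never from a script. Its argument "deltas" is one flat list of numbers, 5 for each row, row after row: the finger opening in mm, from 0 to 85.4, then the shift along the tool's x, y, z in mm, then the turn about the tool's z in degrees. A call has 1 to 12 rows; each row is the pose to reach, as a shift and turn from the pose commanded when the call began, along the tool's axes at that moment; what a row does not reach only later rows make up. A row lasts 1/12 s, in which the tool goes at most 41.7 mm and 7.16 degrees, less where a joint would pass 70% of its speed; a pose out of reach is approached as far as the arm can. A call with a gripper value outside its range is refused whole. The fingers move at their own pace and stop on an object; "squeeze" is the grip in N (left out, the last holds). Time passes only in rows, so rows that repeat a pose let the fingers close. It gives the time, the measured TCP pose, the force, the opening and the grip force at its end, in the units of the state.
- get_state(): the state, without advancing time (a new reading comes with each control period).
- get_image(name): name is "side" or "top" or "wrist"; returns a dict with "frame" (480x640x3 uint8, red, green, blue), "K" (3x3 intrinsics, pixels), "position" and "orientation" of the camera in the world. Camera axes: x right, y down, z forward; pixel columns grow to the right and rows downward; lengths in m; the calibration is good to about 2 mm. A picture is of the moment at which its call begins. There is no depth.
- sign_off(): hands the job in; it is judged then, once.
Trained networks look in a picture, given as the dict that the camera call returned (one of the last four; its "shot" number tells which), for a name from the list of things; names that differ only in an ending like _2 or _b are one class to them, and where a whole thing is asked for, a point or a joint stands for the part that bears it (a point fixed in the world has none). Each returns a list of dicts, best first, with "score" (0 to 1); they miss things now and then, are a little off and sometimes report something else, mostly with a low value. They report only what shows in the picture. A call takes as long as a camera call.
- find_in(query, picture): "point" ([column, row] in pixels, amid what is visible of it).
- place_of(query, picture): "point" ([column, row] in pixels: a listed point, or the origin of a listed thing).
The state is a dict: "clock": time; "qpos": joint angles; "qd": joint speeds; "effort": joint torques, N m; "position": TCP position; "ee_rot": TCP orientation; "contact_force": force on the tool from outside, world axes, zero at the start; "moment": the same for the moment, N m; "width": finger opening in m; "gripper_force": force on a finger pad.
Only numpy, scipy, OpenCV 4.12 (cv2) and the standard library are available. Lean on these libraries where they do the work, as an engineer would, in place of code of your own. Each camera call takes 0.05 s, during which the arm holds its last target. There are 200 camera calls.

TASK

Clear the coil test stand: take off the wing nut, then the thick washer, and put both in the steel parts dish, and only then lift the choke off the stud. Queue all three copper-wound chokes for the next test on the strip of three rubber pads, each lying flat in the middle of its own pad, in order of size: the smallest on the end pad nearest the test stand, the largest on the far end pad.

Things in the scene. Friction and masses are not known exactly. Their poses are not given: they have to be found in the camera images.
- wing_nut_c (a point): Steel wing nut on top of the stud, unscrewed already: it lifts straight off. Hub 18 mm diameter, 10 mm high, bore 10 mm; two wings 5 mm thick along its x axis (42 mm tip to tip, tips 18 mm above the hub's underside); grip the hub across y. The point is the hub's centre, 5 mm above its underside, which starts on the washer, 38 mm above the bench. 30 g.
- washer_c (a point): Thick plain aluminium washer under the wing nut, on top of the choke: 30 mm diameter, 10 mm high, bore 10 mm. It lifts straight off. The point is its centre, half-way up; its underside starts 28 mm above the bench. 30 g.
- choke_small_c (a point): copper-wound ring choke, 38 mm outside diameter, 26 mm high, lying flat (axis upright) on the mat or, for one of the three, on the stand with the stud through its bore. Bore 18 mm. The smallest. The point is its centre, half-way up. About 120 g.
- choke_medium_c (a point): copper-wound ring choke, 50 mm outside diameter, 26 mm high, lying flat (axis upright) on the mat or, for one of the three, on the stand with the stud through its bore. Bore 22 mm. The middle size. The point is its centre, half-way up. About 200 g.
- choke_large_c (a point): copper-wound ring choke, 62 mm outside diameter, 26 mm high, lying flat (axis upright) on the mat or, for one of the three, on the stand with the stud through its bore. Bore 24 mm. The largest. The point is its centre, half-way up. About 310 g.
- stand: Coil test stand, fixed at one end of the row of pads, left or right (the dish is at the other): a plate flush with the mat, an upright steel stud, 8 mm diameter, tip 52 mm above the bench, and a black terminal block (28 by 104 mm, 39 mm high with posts) centred 92 mm from the stud along its x axis. One choke, any of the three, is on it. Origin: foot of the stud, on the mat, 2 mm above the bench.
- dish: Round shallow stainless parts dish, fixed: 144 mm across the rim, 124 mm across the floor, 22 mm high. The origin is the centre of its underside, 2 mm above the bench; its inner floor is 3 mm higher.
- pad_left: End pad of the row, on the robot's left (+y): round black rubber rest pad, fixed, 72 mm diameter, 3 mm thick. The three stand 95 mm apart in a straight row on a low aluminium strip (lip 12 mm high 48 mm beyond the centres). The origin is the centre of its underside, 6 mm above the bench; its top, on which a choke rests, is 9 mm above the bench.
- pad_mid: Middle pad of the row: round black rubber rest pad, fixed, 72 mm diameter, 3 mm thick. The three stand 95 mm apart in a straight row on a low aluminium strip (lip 12 mm high 48 mm beyond the centres). The origin is the centre of its underside, 6 mm above the bench; its top, on which a choke rests, is 9 mm above the bench.
- pad_right: End pad of the row, on the robot's right (-y): round black rubber rest pad, fixed, 72 mm diameter, 3 mm thick. The three stand 95 mm apart in a straight row on a low aluminium strip (lip 12 mm high 48 mm beyond the centres). The origin is the centre of its underside, 6 mm above the bench; its top, on which a choke rests, is 9 mm above the bench.

How it is judged:
By the outcome, as a careful person would: the job done as asked, in the order asked, and still so for the second after the job is handed in, with the robot touching nothing.
It also fails if it takes over 128 s, if anything falls off the work surface, if the arm or the gripper's body presses on something with over 40 N, if the wrist force passes 120 N, or if a joint passes its speed limit or range.

## Working session

There is one attempt and no reset: what is moved stays moved. The work goes in short steps, Python scripts to look and compute and a tool call to move; the robot and the scene stay as the last step left them, time stands still between calls to the robot, and variables do not carry over. Pictures are saved under pics/ and viewed, at most 14 in all, crops included, and the job is handed in when it is done.

Besides the shell and the picture viewer there is one more tool, called by a JSON object that holds its "api" and its "payload", one argument or row to a line. apply_moves: Moves the arm, as the interface text tells. Its arguments: {"type":"object","properties":{"deltas":{"type":"array"},"squeeze":{"type":"number"}},"required":["deltas"]}

```bash
mkdir -p pics; cat > h.py <<'E'
from rig import *
import numpy as np, cv2
from scipy.spatial.transform import Rotation as R
def rot(q): return R.from_quat([q[1],q[2],q[3],q[0]]).as_matrix()
def ray(p,px,z):
    d=rot(p['orientation'])@np.linalg.inv(p['K'])@np.array([px[0],px[1],1.]); o=np.array(p['position'])
    return o+d*(z-o[2])/d[2]
def save(p,n): cv2.imwrite('pics/'+n,cv2.cvtColor(p['frame'],cv2.COLOR_RGB2BGR))
def proj(p,X):
    c=rot(p['orientation']).T@(np.array(X)-np.array(p['position'])); u=p['K']@c; return u[:2]/u[2]
def delta(X,yaw=None):
    "world shift to X in tool axes mm"
    s=get_state(); return np.round(rot(s['ee_rot']).T@(np.array(X)-np.array(s['position']))*1000,1)
E
python3 - <<'E'
from h import *
np.set_printoptions(precision=4,suppress=True)
Z=dict(wing_nut_c=.043,washer_c=.033,choke_small_c=.015,choke_medium_c=.015,choke_large_c=.015,stand=.002,dish=.002,pad_left=.006,pad_mid=.006,pad_right=.006)
for c in('top','side'):
    p=get_image(c); save(p,c+'0.png'); print(c,np.array(p['position']),p['K'][0])
    for n,z in Z.items():
        for r in place_of(n,p)[:3]: print(n,np.round(r['score'],2),np.round(r['point'],1),ray(p,r['point'],z)[:2])
s=get_state();print(s['position'],s['ee_rot'],rot(s['ee_rot']),s['clock'],nose_length)
E
```

```text
top [ 0.4053 -0.0192  1.1377] [611.9363   0.     303.932 ]
wing_nut_c 0.48 [119.1 263.3] [0.5032 0.3126]
washer_c 0.57 [117.  265.1] [0.5008 0.3193]
choke_medium_c 0.78 [125.5 266.6] [0.4999 0.309 ]
choke_large_c 0.9 [218.6 278.6] [0.4819 0.1369]
choke_large_c 0.19 [458.  287.8] [ 0.4754 -0.3026]
stand 0.82 [126.4 266.9] [0.5005 0.3111]
dish 0.72 [457.9 287.5] [ 0.4768 -0.3057]
pad_left 0.7 [230.1 217.7] [0.5972 0.1213]
pad_mid 0.85 [285.  211.5] [0.6115 0.0187]
pad_mid 0.34 [230.5 215.6] [0.6012 0.1207]
pad_right 0.64 [334.7 205.6] [ 0.625  -0.0744]
side [ 0.3718 -0.8465  0.6239] [598.8499   0.     325.381 ]
wing_nut_c 0.48 [263.8 177.7] [0.5065 0.3096]
washer_c 0.67 [310.6 408.8] [ 0.4759 -0.3299]
washer_c 0.44 [263.3 179.2] [0.5067 0.3225]
choke_small_c 0.82 [277.3 328.8] [ 0.4615 -0.1488]
choke_medium_c 0.74 [261.5 186.2] [0.5023 0.3252]
choke_medium_c 0.66 [262.8 233.3] [0.478  0.1303]
choke_large_c 0.71 [260.7 229.3] [0.4761 0.1458]
stand 0.8 [260.7 192.6] [0.4992 0.3203]
dish 0.96 [310.1 407.3] [ 0.4812 -0.3001]
pad_left 0.8 [328.5 234.4] [0.6037 0.1135]
pad_mid 0.56 [342.8 258.4] [0.6104 0.0274]
pad_right 0.81 [365.7 288.9] [ 0.6256 -0.07  ]
[0.127  0.5608 0.2192] [-0.      0.1112  0.9938  0.    ] [[-0.9753  0.221  -0.    ]
 [ 0.221   0.9753  0.    ]
 [ 0.      0.     -1.    ]] 1.1 0.017
```

View pics/top0.png

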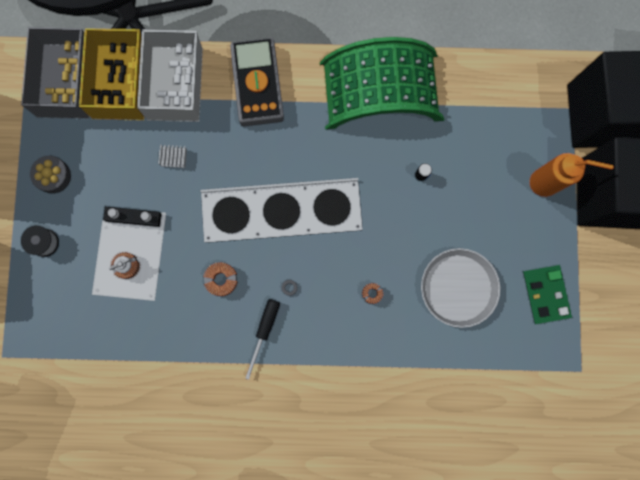

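View pics/side0.png

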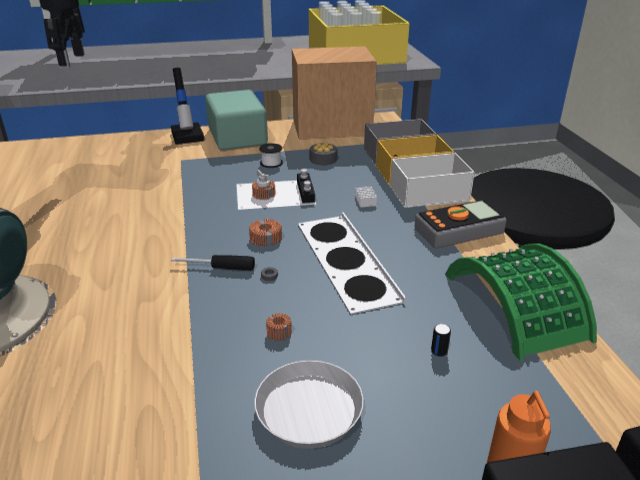

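The top view shows the stand on the left, with the medium choke, washer and nut at about (125,265). The large choke is at (219,279), the small one at (373,293), the pads at (231,215), (282,211) and (332,207), and the dish at (460,288). The side view agrees. The dark ring at (290,287) is clutter. Next I'll move above the stand for a close look.

{"api": "apply_moves", "payload": {
  "deltas": [85, -36, -13, 0, 0, 85, -72, -27, 0, 0, 85, -108, -40, 0, 0, 85, -144, -54, 0, 0, 85, -180, -68, 0, 0, 85, -216, -81, 0, 0, 85, -252, -95, 0, 0, 85, -288, -108, 0, 0, 85, -324, -122, 0, 0, 85, -360, -135, 0, 0, 85, -396, -149, 0, 0, 85, -418, -157, 0, 0]
}}

```text
clock: 2.1
position: [0.5034, 0.3128, 0.2192]
ee_rot: [0.001, 0.112, 0.994, -0.0]
contact_force: [0.0, -0.0, 0.5]
width: 0.0852
gripper_force: 0.0
```

```bash
python3 - <<'E'
from h import *
np.set_printoptions(precision=4,suppress=True)
p=get_image('wrist'); save(p,'w1.png'); print(np.array(p['position']),rot(p['orientation']))
s=get_state();print(s['position'],s['qpos'])
for n,z in dict(wing_nut_c=.043,washer_c=.033,choke_medium_c=.015,choke_large_c=.015,stand=.002,pad_left=.006).items():
        for r in place_of(n,p)[:3]: print(n,np.round(r['score'],2),np.round(r['point'],1),ray(p,r['point'],z)[:2])
p=get_image('top')
r=place_of('choke_small_c',p); print([(q['score'],q['point'],ray(p,q['point'],.015)) for q in r], ray(p,(373,293),.015))
E
```

```text
[0.4311 0.3284 0.3734] [[ 0.2232  0.9318  0.2862]
 [ 0.9748 -0.2133 -0.0658]
 [-0.0002  0.2936 -0.9559]]
[0.5067 0.311  0.2189] [ 0.4366  0.3039  1.4652 -0.0048  1.3691 -0.9061]
wing_nut_c 0.68 [316.7 218.2] [0.5046 0.3109]
choke_medium_c 0.63 [315.6 212.6] [0.5047 0.3096]
choke_large_c 0.61 [149.3 230.4] [0.4838 0.1311]
stand 0.85 [314.4 206.3] [0.5002 0.3092]
pad_left 0.62 [179.5 329.9] [0.6103 0.1166]
[(0.74, [368.7, 290.5], array([ 0.4666, -0.1389,  0.015 ]))] [ 0.4622 -0.1468  0.015 ]
```

View pics/w1.png

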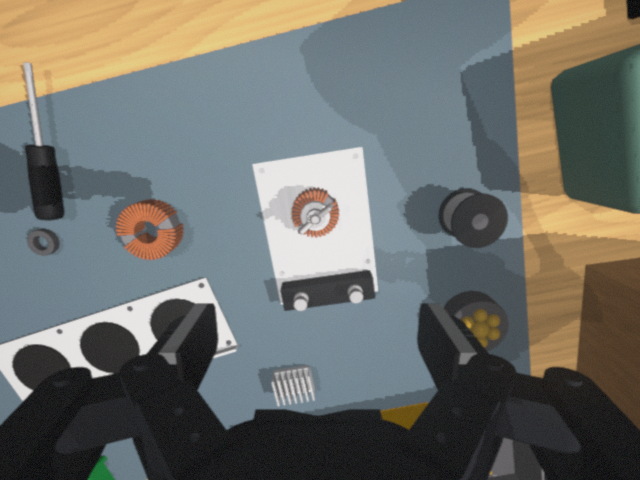

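The wrist view shows the nut at (317,217). Its wings run from (300,235) to (337,200), about -61° in world yaw, so the tool needs a turn of about +48°. I'll turn, narrow the fingers and go lower.

{"api": "apply_moves", "payload": {
  "deltas": [34, 2, -1, 10, 7, 34, 2, -1, 20, 14, 34, 2, -1, 35, 21, 34, 2, -1, 50, 28, 34, 2, -1, 60, 35, 34, 2, -1, 70, 42, 34, 2, -1, 80, 48, 34, 2, -1, 85, 48, 34, 2, -1, 85, 48, 34, 2, -1, 85, 48],
  "squeeze": 30
}}

```text
clock: 3.38
position: [0.4976, 0.3152, 0.1344]
ee_rot: [-0.0, 0.504, 0.863, 0.0]
contact_force: [-1.7, -0.8, 0.2]
width: 0.0336
gripper_force: 0.0
```

```bash
python3 - <<'E'
from h import *
np.set_printoptions(precision=4,suppress=True)
p=get_image('wrist'); save(p,'w2.png')
s=get_state();print(s['position'],s['qpos'],s['width']); M=rot(s['ee_rot']);print(M)
for n,z in dict(wing_nut_c=.043,washer_c=.033,choke_medium_c=.015,stand=.002).items():
        for r in place_of(n,p)[:3]: print(n,np.round(r['score'],2),np.round(r['point'],1),ray(p,r['point'],z)[:2])
print('tcp px',proj(p,s['position']),'axis@.043',proj(p,list(s['position'][:2])+[.043]))
for e in(-1,1): print(proj(p,np.array(s['position'])+M@[0,e*.017,.017]))
E
```

```text
[0.4979 0.3153 0.1348] [ 0.4464  0.3541  1.6068  0.0001  1.1797 -0.0663] 0.03414730588793553
[[-0.4905  0.8714  0.0009]
 [ 0.8714  0.4905  0.0005]
 [ 0.      0.001  -1.    ]]
wing_nut_c 0.95 [319.6 254.1] [0.504  0.3072]
wing_nut_c 0.57 [319.  239.6] [0.498  0.3169]
washer_c 0.83 [320.5 247.3] [0.5036 0.3095]
choke_medium_c 0.89 [318.5 240.8] [0.5023 0.3088]
stand 0.97 [319.5 234.5] [0.5022 0.3108]
tcp px [318.288  294.9866] axis@.043 [317.8611 241.3817]
[286.4903 281.1952]
[349.9321 281.2413]
```

View pics/w2.png

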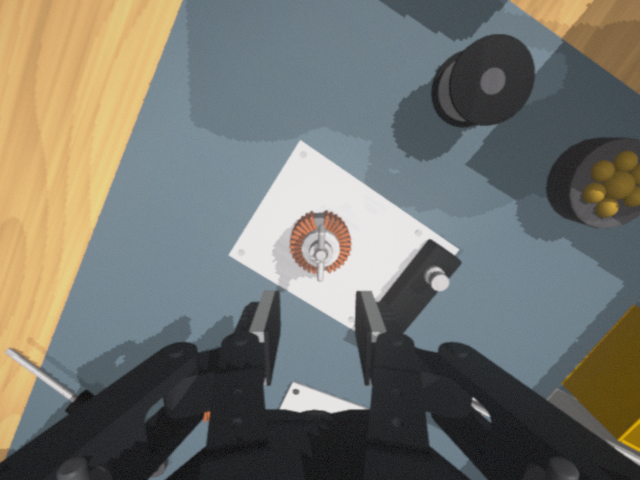

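The wings are vertical in this image, with the hub at (320,254), so they line up with the jaws. I'll shift by about (-7.5, 1.2) mm and descend.

{"api": "apply_moves", "payload": {
  "deltas": [34, -7.5, 1.2, 20, 0, 34, -7.5, 1.2, 40, 0, 34, -7.5, 1.2, 55, 0, 34, -7.5, 1.2, 65, 0, 34, -7.5, 1.2, 72, 0, 34, -7.5, 1.2, 76, 0, 34, -7.5, 1.2, 76, 0, 34, -7.5, 1.2, 76, 0, 10, -7.5, 1.2, 76, 0, 10, -7.5, 1.2, 76, 0, 10, -7.5, 1.2, 76, 0, 10, -7.5, 1.2, 76, 0],
  "squeeze": 30
}}

```text
clock: 4.63
position: [0.5028, 0.309, 0.0587]
ee_rot: [0.0, 0.506, 0.863, 0.0]
contact_force: [-0.2, -0.6, 0.4]
width: 0.0101
gripper_force: 0.0
```

```bash
python3 - <<'E'
from h import *
s=get_state();print(s['position'],s['width'],s['gripper_force'],s['contact_force'])
p=get_image('wrist'); cv2.imwrite('pics/w3.png',cv2.resize(cv2.cvtColor(p['frame'],4)[150:390,160:480],None,fx=2,fy=2))
E
```

```text
[0.50281582 0.3089978  0.05869522] 0.010142122843635824 0.0 [-0.21072752 -0.61927922  0.3544498 ]
```

View pics/w3.png

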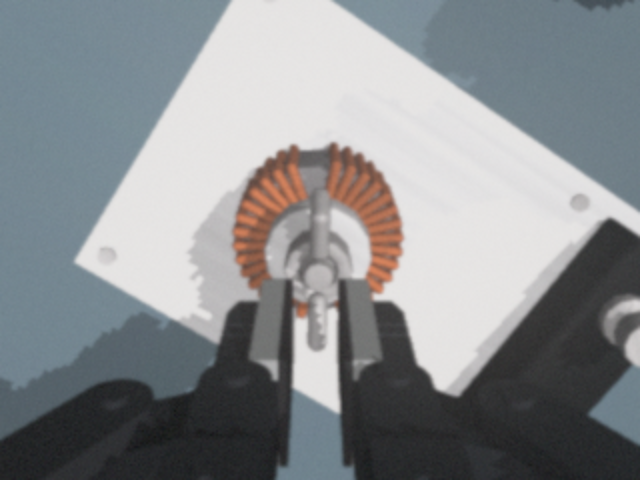

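The fingers closed to 10 mm beside the wings, with the tip edges at about (270–360, 280) in the crop, so they didn't catch the hub. I'll check the geometry by projection.

```bash
python3 - <<'E'
from h import *
p=get_image('wrist')
s=get_state();M=rot(s['ee_rot']);P=np.array(s['position'])
c=lambda X:np.round((proj(p,X)-[160,150])*2)
for x in(.011,-.011):
  for t in(.005,.010,.017): print(x,t,c(P+M@[x,-.005,t]),c(P+M@[x,.005,t]))
for z in(.052,.048,.038,.028): print('axis',z,c([P[0],P[1],z]))
for r in place_of('wing_nut_c',p)[:2]: print(r,ray(p,r['point'],.043))
for r in place_of('stand',p)[:2]: print(r,ray(p,r['point'],.002))
E
```

```text
0.011 0.005 [295. 239.] [335. 239.]
0.011 0.01 [295. 232.] [334. 232.]
0.011 0.017 [296. 223.] [334. 223.]
-0.011 0.005 [295. 319.] [334. 319.]
-0.011 0.01 [296. 310.] [334. 310.]
-0.011 0.017 [296. 298.] [333. 298.]
axis 0.052 [315. 277.]
axis 0.048 [315. 271.]
axis 0.038 [315. 256.]
axis 0.028 [315. 243.]
{'point': [319.7, 279.2], 'score': 0.75} [0.5030767  0.31078375 0.043     ]
```

The projections put the tip edge at y≈223, but I see it at 280, and the finger gap also looks wider than expected. The real tips may be higher than stated. The side camera can check this.

```bash
python3 - <<'E'
from h import *
s=get_state();P=np.array(s['position']);print(s['width'],nose_length)
p=get_image('side')
for t in(-.022,0,.017): print(t,(proj(p,P-[0,0,t])-[210,110])*5)
for z in(.028,.038,.052): print(z,(proj(p,[.503,.309,z])-[210,110])*5)
cv2.imwrite('pics/s4.png',cv2.resize(cv2.cvtColor(p['frame'],4)[110:220,210:340],None,fx=5,fy=5,interpolation=cv2.INTER_CUBIC))
E
```

```text
0.009853755178350588 0.017
-0.022 [255.83153858 260.9601354 ]
0 [258.40354372 307.93349127]
0.017 [260.35900508 343.64671014]
0.028 [262.77701872 370.99127856]
0.038 [261.6465044  350.27501745]
0.052 [260.04803642 320.98367669]
```

View pics/s4.png

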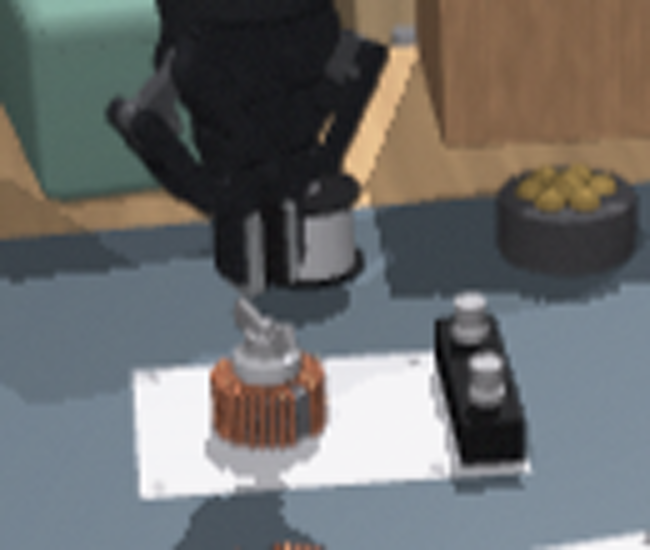

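In the side view the fingertips, at about (255,288), are clear above the nut's wings. They really are about 25–35 mm higher than nose_length implies. I'll open to 34 mm, go 16 mm lower and look again.

{"api": "apply_moves", "payload": {
  "deltas": [34, 0, 0, 0, 0, 34, 0, 0, 0, 0, 34, 0, 0, 0, 0, 34, 0, 0, 4, 0, 34, 0, 0, 8, 0, 34, 0, 0, 12, 0, 34, 0, 0, 16, 0, 34, 0, 0, 16, 0, 34, 0, 0, 16, 0]
}}

```text
clock: 5.63
position: [0.5023, 0.3087, 0.0417]
ee_rot: [-0.0, 0.506, 0.863, -0.0]
contact_force: [0.0, -0.5, -0.7]
width: 0.0339
gripper_force: 0.0
```

```bash
python3 - <<'E'
from h import *
s=get_state();P=np.array(s['position']);print(P,s['width'],s['contact_force'],s['qpos'])
p=get_image('side');q=get_image('wrist')
a=cv2.resize(cv2.cvtColor(p['frame'],4)[140:220,220:300],(520,520),interpolation=cv2.INTER_CUBIC)
cv2.imwrite('pics/s5.png',a)
for t in(-.022,0,.017): print(t,(proj(p,P-[0,0,t])-[220,140])*6.5)
E
```

```text
[0.50226881 0.3087197  0.04166382] 0.03388467328874413 [ 0.04612826 -0.53677667 -0.71879115] [ 4.33099987e-01  4.45845937e-01  1.72195428e+00  6.36920549e-05
  9.74815826e-01 -7.71710749e-02]
-0.022 [269.20965178 190.78736115]
0 [272.51598029 251.01933062]
0.017 [275.03001262 296.81790076]
```

View pics/s5.png

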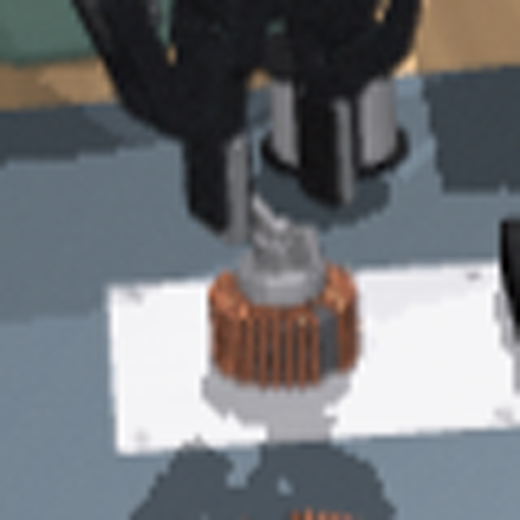

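```bash
python3 - <<'E'
from h import *
s=get_state();P=np.array(s['position']);M=rot(s['ee_rot'])
p=get_image('side')
f=lambda v:np.round((proj(p,P+M@v)-[220,140])*6.5)
for t in(-.022,-.016,-.01,-.004,.017): print(t,f([-.011,-.017,t]),f([-.011,.017,t]),f([.011,-.017,t]))
E
```

```text
-0.022 [249. 215.] [332. 185.] [208. 193.]
-0.016 [250. 232.] [333. 201.] [209. 209.]
-0.01 [251. 249.] [334. 218.] [210. 226.]
-0.004 [252. 265.] [334. 234.] [212. 242.]
0.017 [255. 322.] [337. 291.] [215. 299.]
```

By fit, the tips sit about 13 mm above the TCP, so they're now at z≈0.055. I'll go 13 mm lower and close.

{"api": "apply_moves", "payload": {
  "deltas": [34, 0, 0.5, 4, 0, 34, 0, 0.5, 8, 0, 34, 0, 0.5, 11, 0, 34, 0, 0.5, 13, 0, 34, 0, 0.5, 13, 0, 34, 0, 0.5, 13, 0, 8, 0, 0.5, 13, 0, 8, 0, 0.5, 13, 0, 8, 0, 0.5, 13, 0, 8, 0, 0.5, 13, 0],
  "squeeze": 30
}}

```text
clock: 6.62
position: [0.5032, 0.3092, 0.0295]
ee_rot: [0.0, 0.506, 0.863, 0.0]
contact_force: [0.5, 0.1, 0.5]
width: 0.0155
gripper_force: 29.3
```

It gripped at a 15.5 mm reading (hub 18 mm). Now I'll lift straight up.

{"api": "apply_moves", "payload": {
  "deltas": [8, 0, 0, -8, 0, 8, 0, 0, -18, 0, 8, 0, 0, -30, 0, 8, 0, 0, -50, 0, 8, 0, 0, -75, 0, 8, 0, 0, -100, 0, 8, 0, 0, -110, 0, 8, 0, 0, -110, 0]
}}

```text
clock: 7.28
position: [0.5049, 0.31, 0.1429]
ee_rot: [0.002, 0.506, 0.863, 0.003]
contact_force: [-0.4, -0.1, -0.8]
width: 0.0158
gripper_force: 29.5
```

```bash
python3 - <<'E'
from h import *
np.set_printoptions(precision=4,suppress=True)
s=get_state();P=np.array(s['position']);M=rot(s['ee_rot']);print(P,s['width'],s['gripper_force'])
p=get_image('wrist');save(p,'w6.png')
for n,z in dict(wing_nut_c=P[2]+.013,washer_c=.033,choke_medium_c=.015,stand=.002).items():
        for r in place_of(n,p)[:2]: print(n,np.round(r['score'],2),np.round(r['point'],1),ray(p,r['point'],z)[:2])
E
```

```text
[0.5049 0.31   0.1429] 0.01577682216146899 29.502149177715182
wing_nut_c 0.79 [320.2 307.7] [0.5061 0.3101]
choke_medium_c 0.78 [315.2 228.5] [0.504  0.3098]
stand 0.67 [314.2 223.3] [0.5026 0.3106]
```

View pics/w6.png

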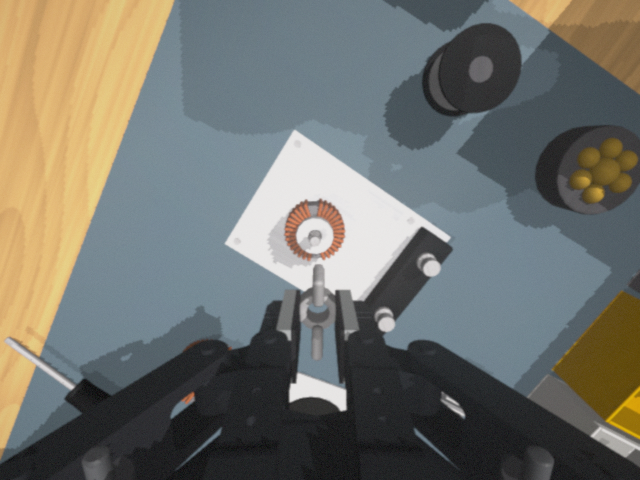

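The nut is held at (318,312), and the washer is left on the choke at (315,237). On to the dish.

{"api": "apply_moves", "payload": {
  "deltas": [8, -20, -13, 0, 0, 8, -52, -34, 0, 0, 8, -85, -55, 0, 0, 8, -118, -76, 0, 0, 8, -150, -97, 0, 0, 8, -183, -118, 0, 0, 8, -215, -139, 0, 0, 8, -248, -160, 0, 0, 8, -280, -181, 0, 0, 8, -313, -202, 0, 0, 8, -345, -223, 0, 0, 8, -378, -244, 0, 0]
}}

```text
clock: 8.53
position: [0.4734, -0.1413, 0.138]
ee_rot: [-0.001, 0.506, 0.863, 0.0]
contact_force: [1.0, 0.0, 0.6]
width: 0.0157
gripper_force: 29.5
```

{"api": "apply_moves", "payload": {
  "deltas": [8, -32, -21, 0, 0, 8, -64, -42, 0, 0, 8, -96, -62, 0, 0, 8, -118, -76, 0, 0, 8, -118, -76, 0, 0, 8, -118, -76, 0, 0, 8, -118, -76, 0, 0]
}}

```text
clock: 9.12
position: [0.4652, -0.279, 0.1379]
ee_rot: [-0.002, 0.506, 0.863, 0.001]
contact_force: [0.1, -0.6, -0.3]
width: 0.0154
gripper_force: 29.5
```

```bash
python3 - <<'E'
from h import *
np.set_printoptions(precision=4,suppress=True)
s=get_state();print(s['position'],s['width'],s['qpos'])
p=get_image('wrist')
for n,z in dict(dish=.002,choke_small_c=.015).items():
        for r in place_of(n,p)[:2]: print(n,np.round(r['score'],2),np.round(r['point'],1),ray(p,r['point'],z)[:2])
E
```

```text
[ 0.4652 -0.279   0.1379] 0.01542192340151028 [-0.669   0.288   1.7006  0.0008  1.1564 -1.179 ]
dish 0.56 [314.8 261.2] [ 0.4785 -0.3075]
choke_small_c 0.64 [313.7 308.2] [ 0.497  -0.3427]
choke_small_c 0.61 [402.2  75.8] [ 0.4621 -0.1462]
```

{"api": "apply_moves", "payload": {
  "deltas": [8, 0, 0, 35, 0, 8, 0, 0, 70, 0, 8, 0, 0, 100, 0, 8, 0, 0, 120, 0, 8, 0, 0, 132, 0, 8, 0, 0, 138, 0, 8, 0, 0, 138, 0, 8, 0, 0, 138, 0, 26, 0, 0, 138, 0, 26, 0, 0, 138, 0, 26, 0, 0, 138, 0]
}}

```text
clock: 10.18
position: [0.4667, -0.2804, 0.0023]
ee_rot: [0.001, 0.506, 0.863, -0.0]
contact_force: [-0.2, 0.3, 0.4]
width: 0.0263
gripper_force: 0.0
```

{"api": "apply_moves", "payload": {
  "deltas": [26, 0, 0, -10, 0, 26, 0, 0, -30, 0, 30, 0, 0, -70, 0, 38, 0, 0, -110, 0, 38, 0, 0, -138, 0, 38, 0, 0, -138, 0]
}}

```text
clock: 10.68
position: [0.4697, -0.2829, 0.147]
ee_rot: [0.007, 0.506, 0.863, -0.001]
contact_force: [0.9, -0.4, 0.9]
width: 0.0377
gripper_force: 0.0
```

```bash
python3 - <<'E'
from h import *
np.set_printoptions(precision=4,suppress=True)
s=get_state();print(s['position'],s['width'],s['qpos'])
p=get_image('wrist')
for n,z in dict(wing_nut_c=.010,dish=.002).items():
        for r in place_of(n,p)[:2]: print(n,np.round(r['score'],2),np.round(r['point'],1),ray(p,r['point'],z)[:2])
save(p,'w7.png')
E
```

```text
[ 0.4697 -0.2829  0.147 ] 0.037711767295967404 [-0.6691  0.2791  1.689   0.0001  1.1589 -1.1794]
wing_nut_c 0.97 [314.5 222.1] [ 0.4673 -0.2821]
dish 0.59 [309.6 248.8] [ 0.4766 -0.308 ]
```

View pics/w7.png

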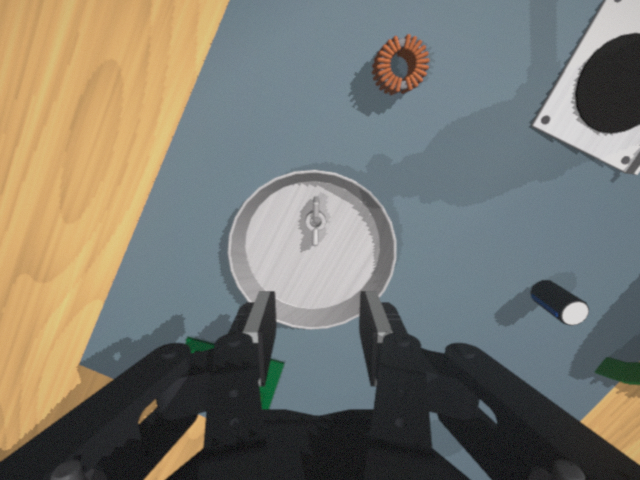

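The nut lies flat in the dish at (315,221), and the small choke is at (403,65). Back to the stand for the washer.

{"api": "apply_moves", "payload": {
  "deltas": [42, 20, 13, 0, 0, 42, 52, 34, 0, 0, 42, 85, 55, 0, 0, 42, 118, 76, 0, 0, 42, 150, 97, 0, 0, 42, 183, 118, 0, 0, 42, 215, 139, 0, 0, 42, 248, 160, 0, 0, 42, 280, 181, 0, 0, 42, 313, 202, 0, 0, 42, 345, 223, 0, 0, 42, 378, 244, 0, 0]
}}

```text
clock: 11.83
position: [0.4926, 0.1705, 0.1374]
ee_rot: [-0.001, 0.506, 0.863, -0.001]
contact_force: [0.6, -0.6, 0.6]
width: 0.0421
gripper_force: 0.0
```

{"api": "apply_moves", "payload": {
  "deltas": [42, 32, 21, 0, 0, 42, 64, 42, 0, 0, 42, 96, 62, 0, 0, 42, 118, 76, 0, 0, 42, 118, 76, 30, 0, 42, 118, 76, 60, 0, 42, 118, 76, 85, 0, 42, 118, 76, 100, 0, 42, 118, 76, 110, 0, 42, 118, 76, 114, 0, 42, 118, 76, 114, 0, 42, 118, 76, 114, 0]
}}

```text
clock: 12.83
position: [0.5034, 0.3091, 0.0254]
ee_rot: [0.0, 0.506, 0.863, 0.0]
contact_force: [-0.3, -0.4, -0.6]
width: 0.0419
gripper_force: 0.0
```

{"api": "apply_moves", "payload": {
  "deltas": [42, 0, 0, 3, 0, 42, 0, 0, 6, 0, 42, 0, 0, 6, 0, 15, 0, 0, 6, 0, 15, 0, 0, 6, 0, 15, 0, 0, 6, 0, 15, 0, 0, 6, 0]
}}

```text
clock: 13.42
position: [0.5032, 0.3092, 0.0198]
ee_rot: [0.0, 0.506, 0.863, 0.0]
contact_force: [-1.0, -0.4, 4.6]
width: 0.0276
gripper_force: 29.5
```

Gripped at 27.6 mm, which fits the 30 mm washer with the same -2.4 mm bias. Lifting.

{"api": "apply_moves", "payload": {
  "deltas": [15, 0, 0, -3, 0, 15, 0, 0, -10, 0, 15, 0, 0, -20, 0, 15, 0, 0, -35, 0, 15, 0, 0, -55, 0, 15, 0, 0, -80, 0, 15, 0, 0, -110, 0, 15, 0, 0, -120, 0, 15, 0, 0, -120, 0]
}}

```text
clock: 14.17
position: [0.5052, 0.3102, 0.1431]
ee_rot: [0.002, 0.506, 0.863, 0.003]
contact_force: [1.2, 0.1, -1.0]
width: 0.0278
gripper_force: 29.7
```

```bash
python3 - <<'E'
from h import *
np.set_printoptions(precision=4,suppress=True)
s=get_state();print(s['position'],s['width'],s['gripper_force'],s['contact_force'])
p=get_image('wrist')
for n,z in dict(washer_c=s['position'][2]+.012,choke_medium_c=.015,stand=.002).items():
        for r in place_of(n,p)[:2]: print(n,np.round(r['score'],2),np.round(r['point'],1),ray(p,r['point'],z)[:2])
E
```

```text
[0.5052 0.3102 0.1431] 0.027772333202973218 29.699383210390806 [ 1.2238  0.076  -1.0148]
washer_c 0.74 [317.3 304.9] [0.5048 0.3104]
choke_medium_c 0.77 [313.  229.8] [0.5033 0.308 ]
stand 0.98 [313.1 223. ] [0.502  0.3105]
```

{"api": "apply_moves", "payload": {
  "deltas": [15, -20, -12, 0, 0, 15, -54, -32, 0, 0, 15, -88, -52, 0, 0, 15, -122, -72, 0, 0, 15, -156, -92, 0, 0, 15, -190, -112, 0, 0, 15, -224, -132, 0, 0, 15, -258, -152, 0, 0, 15, -292, -172, 0, 0, 15, -326, -192, 0, 0, 15, -360, -212, 0, 0, 15, -394, -232, 0, 0]
}}

```text
clock: 15.37
position: [0.4915, -0.1494, 0.1375]
ee_rot: [-0.002, 0.506, 0.863, -0.0]
contact_force: [0.7, 0.9, 1.1]
width: 0.0281
gripper_force: 29.7
```

{"api": "apply_moves", "payload": {
  "deltas": [15, -34, -20, 0, 0, 15, -68, -40, 0, 0, 15, -102, -60, 0, 0, 15, -136, -80, 0, 0, 15, -154, -92, 0, 0, 15, -154, -92, 0, 0, 15, -154, -92, 0, 0, 15, -154, -92, 35, 0, 15, -154, -92, 70, 0, 15, -154, -92, 100, 0, 15, -154, -92, 120, 0, 15, -154, -92, 130, 0]
}}

```text
clock: 16.37
position: [0.4855, -0.3234, 0.0054]
ee_rot: [-0.004, 0.505, 0.863, 0.001]
contact_force: [-1.0, -0.2, -0.1]
width: 0.0276
gripper_force: 29.7
```

{"api": "apply_moves", "payload": {
  "deltas": [15, 0, 0, 5, 0, 15, 0, 0, 9, 0, 15, 0, 0, 9, 0, 38, 0, 0, 9, 0, 38, 0, 0, 9, 0, 38, 0, 0, 9, 0, 38, 0, 0, 0, 0, 38, 0, 0, -20, 0, 38, 0, 0, -50, 0, 44, 0, 0, -90, 0, 44, 0, 0, -130, 0, 44, 0, 0, -130, 0]
}}

```text
clock: 17.37
position: [0.4922, -0.331, 0.1488]
ee_rot: [0.009, 0.506, 0.863, -0.001]
contact_force: [1.5, -1.9, -0.0]
width: 0.0437
gripper_force: 0.0
```

```bash
python3 - <<'E'
from h import *
np.set_printoptions(precision=4,suppress=True)
s=get_state();print(s['position'],s['width'],s['qpos'])
p=get_image('wrist')
for n,z in dict(wing_nut_c=.010,washer_c=.010,dish=.002,choke_small_c=.015).items():
        for r in place_of(n,p)[:2]: print(n,np.round(r['score'],2),np.round(r['point'],1),ray(p,r['point'],z)[:2])
save(p,'w8.png')
E
```

```text
[ 0.4922 -0.331   0.1488] 0.0437458431980223 [-0.7093  0.3397  1.5918  0.0002  1.1927 -1.2196]
wing_nut_c 0.88 [321.5 155.9] [ 0.4681 -0.2791]
washer_c 0.68 [314.7 217.1] [ 0.4883 -0.3269]
```

View pics/w8.png

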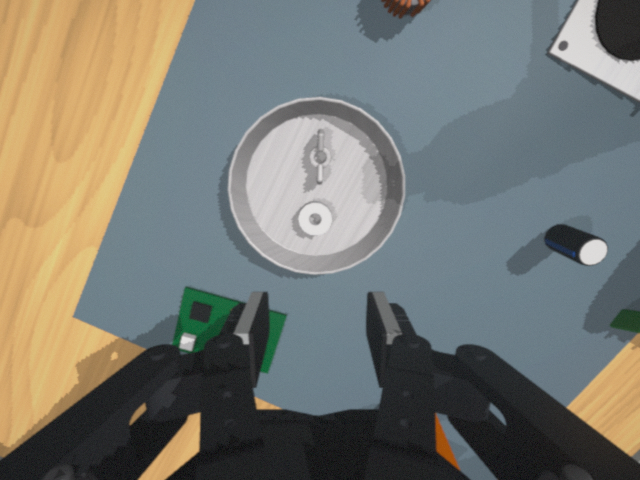

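Both parts are in the dish, the nut at (320,156) and the washer at (315,218). Now I'll get precise choke and pad centres by blob fitting in the top view.

```bash
cat > blobs.py <<'E'
from h import *
np.set_printoptions(precision=4,suppress=True)
def blobs(p,mask,z,amin=40,amax=1e5):
    n,l,st,c=cv2.connectedComponentsWithStats(mask.astype(np.uint8))
    for i in range(1,n):
        if amin<st[i,4]<amax:
            x,y,w,h=st[i,:4]; print(c[i].round(1),st[i,4],(w,h),'c',ray(p,c[i],z)[:2],'box',ray(p,(x+(w-1)/2,y+(h-1)/2),z)[:2])
def copper(p):
    hsv=cv2.cvtColor(p['frame'],cv2.COLOR_RGB2HSV); m=(hsv[...,0]<14)&(hsv[...,1]>110)&(hsv[...,2]>50)
    return cv2.morphologyEx(m.astype(np.uint8),cv2.MORPH_CLOSE,np.ones((5,5)))
def black(p): return p['frame'].max(2)<45
E
python3 - <<'E'
from blobs import *
p=get_image('top')
print('copper');m=copper(p);m[:,500:]=0;m[:200]=0;blobs(p,m,.022,60)
print('black');m=black(p);m[:180]=0;m[250:]=0;m[:,:190]=0;m[:,370:]=0;blobs(p,m,.009,300)
p=get_image('side')
m=black(p);m[:,:300]=0;m[:215]=0;m[310:]=0;m[:,420:]=0;blobs(p,m,.009,200)
print('cop');m=copper(p);m[:,:240]=0;m[:180]=0;m[350:]=0;m[:,300:]=0;blobs(p,m,.018,60)
E
```

```text
copper
[125.7 265.8] 312 (np.int32(26), np.int32(24)) c [0.5009 0.3067] box [0.5013 0.3071]
[220.2 279.2] 532 (np.int32(30), np.int32(32)) c [0.4804 0.133 ] box [0.4799 0.1324]
[372.2 293.6] 156 (np.int32(19), np.int32(18)) c [ 0.4607 -0.1446] box [ 0.4609 -0.1442]
black
[331.6 206.7] 912 (np.int32(34), np.int32(34)) c [ 0.6221 -0.0684] box [ 0.6225 -0.0682]
[281.3 210.7] 925 (np.int32(35), np.int32(34)) c [0.6122 0.0257] box [0.6126 0.0262]
[230.6 214.6] 920 (np.int32(34), np.int32(34)) c [0.6027 0.1202] box [0.6028 0.1204]
[333.4 264.4] 5358 (np.int32(85), np.int32(95)) c [0.5879 0.0082] box [0.6049 0.0123]
cop
[263.  189.7] 312 (np.int32(22), np.int32(19)) c [0.5027 0.3027] box [0.502  0.3059]
[264.5 231.5] 597 (np.int32(31), np.int32(27)) c [0.4817 0.1315] box [0.4823 0.1293]
[276.9 328.8] 415 (np.int32(24), np.int32(25)) c [ 0.4605 -0.152 ] box [ 0.4635 -0.1486]
```

{"api": "apply_moves", "payload": {
  "deltas": [52, 20, 8, 0, 0, 52, 55, 21, 0, 0, 52, 90, 34, 0, 0, 52, 125, 47, 0, 0, 52, 155, 59, 0, 0, 52, 172, 65, 0, 0, 52, 172, 65, 0, 0, 52, 172, 65, 0, 0, 52, 172, 65, 0, 0, 52, 172, 65, 0, 0]
}}

```text
clock: 18.55
position: [0.4611, -0.1466, 0.1388]
ee_rot: [-0.0, 0.506, 0.862, -0.0]
contact_force: [0.1, 0.6, 0.0]
width: 0.0521
gripper_force: 0.0
```

```bash
python3 - <<'E'
from blobs import *
s=get_state();print(s['position'],s['width'])
p=get_image('wrist')
m=copper(p);m[280:]=0;blobs(p,m,.022,300)
for r in place_of('choke_small_c',p)[:2]: print(r,ray(p,r['point'],.015))
m=black(p);m[290:]=0;blobs(p,m,.009,1000)
E
```

```text
[ 0.4611 -0.1466  0.1388] 0.052141480424365776
[320.3 232.2] 1203 (np.int32(46), np.int32(48)) c [ 0.4631 -0.1455] box [ 0.463  -0.1449]
{'point': [322.2, 229.4], 'score': 0.67} [ 0.4643 -0.1442  0.015 ]
[599.3 125.7] 4241 (np.int32(93), np.int32(87)) c [0.6128 0.0326] box [0.6113 0.0273]
```

{"api": "apply_moves", "payload": {
  "deltas": [52, 0, 2, 35, 0, 52, 0, 2, 70, 0, 52, 0, 2, 100, 0, 52, 0, 2, 122, 0, 52, 0, 2, 134, 0, 52, 0, 2, 140, 0, 52, 0, 2, 140, 0, 52, 0, 2, 140, 0, 25, 0, 2, 140, 0, 25, 0, 2, 140, 0, 25, 0, 2, 140, 0, 25, 0, 2, 140, 0],
  "squeeze": 50
}}

```text
clock: 19.65
position: [0.4635, -0.1452, 0.0006]
ee_rot: [0.002, 0.506, 0.863, 0.0]
contact_force: [-0.0, -0.3, 6.7]
width: 0.0356
gripper_force: 50.3
```

{"api": "apply_moves", "payload": {
  "deltas": [25, 0, 0, 0, 0, 25, 0, 0, -10, 0, 25, 0, 0, -30, 0, 25, 0, 0, -60, 0, 25, 0, 0, -90, 0, 25, 0, 0, -110, 0, 25, 0, 0, -110, 0]
}}

```text
clock: 20.23
position: [0.4654, -0.1458, 0.1137]
ee_rot: [0.005, 0.506, 0.863, 0.001]
contact_force: [0.4, 0.6, -0.7]
width: 0.0358
gripper_force: 50.3
```

{"api": "apply_moves", "payload": {
  "deltas": [25, 10, 16, -5, 0, 25, 32, 50, -20, 0, 25, 54, 84, -30, 0, 25, 76, 118, -30, 0, 25, 98, 152, -30, 0, 25, 120, 186, -30, 0, 25, 142, 220, -30, 0, 25, 155, 242, -30, 0, 25, 163, 253, -30, 0, 25, 163, 253, -30, 0, 25, 163, 253, -30, 0, 25, 163, 253, -30, 0]
}}

```text
clock: 21.23
position: [0.6023, 0.12, 0.1385]
ee_rot: [-0.001, 0.506, 0.863, -0.001]
contact_force: [-0.5, -0.9, -1.4]
width: 0.0352
gripper_force: 50.4
```

```bash
python3 - <<'E'
from blobs import *
s=get_state();print(s['position'],s['width'])
p=get_image('wrist')
for n in('pad_left','pad_mid'):
  for r in place_of(n,p)[:2]: print(n,r,ray(p,r['point'],.006))
m=black(p);m[330:]=0;blobs(p,m,.009,800)
save(p,'w9.png')
E
```

```text
[0.6023 0.12   0.1385] 0.03520692037969013
pad_left {'point': [318.1, 234.4], 'score': 0.67} [0.6056 0.1149 0.006 ]
pad_mid {'point': [321.5, 233.5], 'score': 0.74} [0.6077 0.117  0.006 ]
[ 64.6 193.9] 1427 (np.int32(98), np.int32(83)) c [0.4056 0.0437] box [0.4064 0.0411]
```

View pics/w9.png

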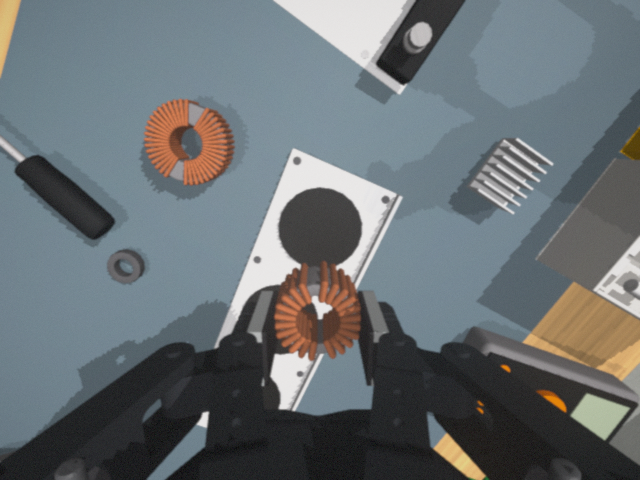

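The pad disc spans columns 278–362, with its top edge at row 188, and the choke is held level. I'll convert that to a position by predicting the disc outline.

```bash
python3 - <<'E'
from blobs import *
p=get_image('wrist')
m=(p['frame'].max(2)<60).astype(np.uint8);m[262:]=0;m[:180]=0;m[:,:270]=0;m[:,370:]=0
n,l,st,c=cv2.connectedComponentsWithStats(m);i=1+st[1:,4].argmax();print(st[i])
ct=max(cv2.findContours((l==i).astype(np.uint8),0,1)[0],key=len)[:,0]
ct=ct[(ct[:,1]<255)]
W=np.array([ray(p,q,.009)[:2] for q in ct.astype(float)])
from scipy.optimize import least_squares
f=least_squares(lambda v:np.hypot(*(W-v[:2]).T)-.0357,[.604,.12],loss='soft_l1',f_scale=.001);print(f.x,np.abs(f.fun).mean())
E
```

```text
[331 253   1   1   1]
[0.5947 0.1264] 3.863776534829277e-09
```

```bash
cat > padfit.py <<'E'
from blobs import *
from scipy.optimize import least_squares
def padfit(p,guess,cut=255,th=None):
    c=proj(p,[*guess,.009]).astype(int); f=p['frame'].max(2)
    v=int(np.median(f[c[1]-20:c[1]-5,c[0]-8:c[0]+8])); m=(f<(v+25)).astype(np.uint8); m[cut+5:]=0
    m=cv2.morphologyEx(m,cv2.MORPH_OPEN,np.ones((5,5)))
    n,l,st,_=cv2.connectedComponentsWithStats(m); i=l[c[1]-12,c[0]]; print('px',c,'val',v,st[i])
    ct=max(cv2.findContours((l==i).astype(np.uint8),0,1)[0],key=len)[:,0]; ct=ct[ct[:,1]<cut]
    W=np.array([ray(p,q,.009)[:2] for q in ct.astype(float)])
    r=least_squares(lambda v:np.hypot(*(W-v[:2]).T)-.036,guess,loss='soft_l1',f_scale=.001); print('pad',r.x,np.abs(r.fun).mean())
E
python3 - <<'E'
from padfit import *
p=get_image('wrist'); padfit(p,[.6042,.1222])
E
```

```text
px [319 226] val 68 [ 279  188   81   72 4829]
pad [0.605  0.1187] 0.0011917053867938332
```

{"api": "apply_moves", "payload": {
  "deltas": [25, -1, 0, 30, 0, 25, -1, 0, 60, 0, 25, -1, 0, 90, 0, 25, -1, 0, 110, 0, 25, -1, 0, 122, 0, 25, -1, 0, 128, 0, 25, -1, 0, 130, 0, 25, -1, 0, 131, 0, 25, -1, 0, 131, 0, 25, -1, 0, 131, 0]
}}

```text
clock: 22.32
position: [0.605, 0.1204, 0.0094]
ee_rot: [0.001, 0.506, 0.863, 0.001]
contact_force: [0.9, 0.1, -0.8]
width: 0.0354
gripper_force: 50.3
```

Position is good, with the choke about 2 mm above the pad. Lower 2 mm, release and retreat.

{"api": "apply_moves", "payload": {
  "deltas": [25, 0, 0, 1, 0, 25, 0, 0, 2, 0, 25, 0, 0, 2, 0, 46, 0, 0, 2, 0, 46, 0, 0, 2, 0, 46, 0, 0, 2, 0, 46, 0, 0, -8, 0, 50, 0, 0, -30, 0, 56, 0, 0, -60, 0, 62, 0, 0, -95, 0, 62, 0, 0, -131, 0, 62, 0, 0, -131, 0]
}}

```text
clock: 23.32
position: [0.609, 0.1209, 0.1478]
ee_rot: [0.006, 0.506, 0.863, 0.004]
contact_force: [0.6, 1.0, 1.5]
width: 0.0622
gripper_force: 0.0
```

```bash
python3 - <<'E'
from padfit import *
s=get_state();print(s['position'],s['width'],s['contact_force'])
p=get_image('top')
m=copper(p);m[:,500:]=0;m[:190]=0;blobs(p,m,.022,60); m=copper(p);m[:,:215]=0;m[:,245:]=0;m[:190]=0;m[240:]=0;blobs(p,m,.029,60)
p=get_image('wrist')
m=copper(p);m[280:]=0;blobs(p,m,.029,400)
E
```

```text
[0.609  0.1209 0.1478] 0.06223155345172954 [0.5514 0.9681 1.5309]
[132.1 265.4] 108 (np.int32(11), np.int32(18)) c [0.5018 0.295 ] box [0.5053 0.2954]
[181.6 138.4] 4607 (np.int32(88), np.int32(85)) c [0.4846 0.1353] box [0.485  0.1358]
[313.1 231. ] 1291 (np.int32(47), np.int32(49)) c [0.6048 0.1204] box [0.6044 0.1211]
```

{"api": "apply_moves", "payload": {
  "deltas": [62, 20, 0, 0, 0, 62, 58, 1, 0, 0, 62, 98, 2, 0, 0, 62, 138, 3, 0, 0, 62, 175, 4, 0, 0, 62, 200, 5, 0, 0, 62, 214, 5, 0, 0, 62, 214, 5, 0, 0, 62, 214, 5, 0, 0, 62, 214, 5, 0, 0]
}}

```text
clock: 24.25
position: [0.5043, 0.3084, 0.1386]
ee_rot: [0.0, 0.506, 0.863, -0.001]
contact_force: [0.4, 1.2, -0.4]
width: 0.0618
gripper_force: 0.0
```

```bash
python3 - <<'E'
from padfit import *
s=get_state();print(s['position'],s['width'])
p=get_image('wrist')
m=copper(p);m[280:]=0;blobs(p,m,.022,400)
for r in place_of('choke_medium_c',p)[:2]: print(r,ray(p,r['point'],.015))
for r in place_of('stand',p)[:2]: print(r,ray(p,r['point'],.002))
p=get_image('top');m=copper(p);m[:,:215]=0;m[:,245:]=0;m[:190]=0;m[240:]=0;blobs(p,m,.029,60);padfit(p,[.612,.026],400)
E
```

```text
[0.5043 0.3084 0.1386] 0.061771094028205804
[300.9 231. ] 914 (np.int32(28), np.int32(57)) c [0.492  0.3027] box [0.4925 0.3029]
[333.5 229.6] 898 (np.int32(28), np.int32(57)) c [0.5146 0.3166] box [0.5147 0.3163]
{'point': [315.2, 227.5], 'score': 0.62} [0.5016 0.3093 0.015 ]
{'point': [319.1, 226.0], 'score': 0.9} [0.5054 0.3092 0.002 ]
[229.2 212.5] 315 (np.int32(22), np.int32(22)) c [0.603  0.1206] box [0.603  0.1199]
px [281 210] val 37 [264 194  35  34 965]
pad [0.6104 0.025 ] 0.003760405863787645
```

{"api": "apply_moves", "payload": {
  "deltas": [62, 1, 0, 35, 0, 62, 1, 0, 70, 0, 62, 1, 0, 100, 0, 62, 1, 0, 122, 0, 62, 1, 0, 134, 0, 62, 1, 0, 140, 0, 62, 1, 0, 140, 0, 62, 1, 0, 140, 0, 35, 1, 0, 140, 0, 35, 1, 0, 140, 0, 35, 1, 0, 140, 0, 35, 1, 0, 140, 0],
  "squeeze": 60
}}

```text
clock: 25.45
position: [0.5045, 0.3107, 0.0011]
ee_rot: [0.001, 0.506, 0.863, 0.001]
contact_force: [-1.0, -1.3, 7.2]
width: 0.048
gripper_force: 61.3
```

{"api": "apply_moves", "payload": {
  "deltas": [35, 0, 0, 0, 0, 35, 0, 0, -8, 0, 35, 0, 0, -20, 0, 35, 0, 0, -40, 0, 35, 0, 0, -65, 0, 35, 0, 0, -95, 0, 35, 0, 0, -125, 0, 35, 0, 0, -140, 0, 35, 0, 0, -140, 0]
}}

```text
clock: 26.2
position: [0.5059, 0.3118, 0.1441]
ee_rot: [0.003, 0.506, 0.863, 0.004]
contact_force: [0.1, 0.4, -2.5]
width: 0.0477
gripper_force: 62.4
```

{"api": "apply_moves", "payload": {
  "deltas": [35, -15, -2, 0, 0, 35, -50, -7, 0, 0, 35, -88, -13, 0, 0, 35, -126, -18, 0, 0, 35, -164, -24, 0, 0, 35, -202, -30, 0, 0, 35, -240, -35, 0, 0, 35, -275, -40, 0, 0, 35, -302, -44, 0, 0, 35, -302, -44, 0, 0, 35, -302, -44, 0, 0, 35, -302, -44, 0, 0]
}}

```text
clock: 27.2
position: [0.6113, 0.0258, 0.1379]
ee_rot: [-0.002, 0.506, 0.863, -0.0]
contact_force: [0.1, 0.2, -3.2]
width: 0.0479
gripper_force: 62.4
```

```bash
python3 - <<'E'
from padfit import *
s=get_state();print(s['position'],s['width'])
p=get_image('wrist'); padfit(p,[.614,.0255],248)
m=copper(p);m[:,:120]=0;m[250:]=0;blobs(p,m,.029,400)
E
```

```text
[0.6113 0.0258 0.1379] 0.04792499692585975
px [320 230] val 68 [ 280  190   81   63 4322]
pad [0.6148 0.024 ] 0.0009775323942920746
[202.8  19. ] 1448 (np.int32(55), np.int32(52)) c [0.4714 0.119 ] box [0.4766 0.1175]
[251.5  32.9] 2360 (np.int32(53), np.int32(65)) c [0.5034 0.1275] box [0.5023 0.1275]
[375.  119.4] 1704 (np.int32(54), np.int32(56)) c [0.6052 0.1214] box [0.6049 0.1212]
```

{"api": "apply_moves", "payload": {
  "deltas": [35, 0, 0, 30, 0, 35, 0, 0, 60, 0, 35, 0, 0, 90, 0, 35, 0, 0, 110, 0, 35, 0, 0, 120, 0, 35, 0, 0, 126, 0, 35, 0, 0, 128, 0, 35, 0, 0, 128, 0, 35, 0, 0, 128, 0]
}}

```text
clock: 28.0
position: [0.6137, 0.0257, 0.0126]
ee_rot: [0.001, 0.506, 0.863, 0.001]
contact_force: [-0.1, 0.5, -2.2]
width: 0.0477
gripper_force: 62.4
```

{"api": "apply_moves", "payload": {
  "deltas": [35, -1, 0, 2, 0, 35, -1, 0, 4, 0, 35, -1, 0, 4, 0, 35, -1, 0, 4, 0, 58, -1, 0, 4, 0, 58, -1, 0, 4, 0, 58, -1, 0, 4, 0, 58, -1, 0, -6, 0, 60, -1, 0, -30, 0, 70, -1, 0, -60, 0, 76, -1, 0, -95, 0, 76, -1, 0, -128, 0]
}}

```text
clock: 29.0
position: [0.6126, 0.0246, 0.1412]
ee_rot: [-0.0, 0.506, 0.863, 0.0]
contact_force: [1.1, 0.1, 0.3]
width: 0.0757
gripper_force: 0.0
```

```bash
python3 - <<'E'
from padfit import *
s=get_state();print(s['position'],s['width'],s['contact_force'])
p=get_image('wrist')
m=copper(p);m[285:]=0;blobs(p,m,.029,400)
for r in place_of('choke_medium_c',p)[:2]: print(r,ray(p,r['point'],.022))
E
```

```text
[0.6126 0.0246 0.1412] 0.07574726933504743 [1.0533 0.1479 0.294 ]
[202.5  18.5] 1342 (np.int32(45), np.int32(55)) c [0.4716 0.118 ] box [0.4745 0.1139]
[250.9  31.7] 2275 (np.int32(52), np.int32(64)) c [0.5035 0.1269] box [0.5026 0.1266]
[373.6 116.8] 1701 (np.int32(53), np.int32(55)) c [0.6053 0.1215] box [0.605  0.1211]
[318.5 235.1] 2234 (np.int32(64), np.int32(63)) c [0.614  0.0241] box [0.6135 0.0249]
{'point': [317.4, 230.6], 'score': 0.84} [0.6123 0.0253 0.022 ]
```

{"api": "apply_moves", "payload": {
  "deltas": [76, 15, -6, 0, 0, 76, 50, -19, 0, 0, 76, 85, -33, 0, 0, 76, 120, -47, 0, 0, 76, 145, -57, 0, 0, 76, 159, -62, 0, 0, 76, 159, -62, 0, 0, 76, 159, -62, 0, 0, 76, 159, -62, 0, 0]
}}

```text
clock: 29.85
position: [0.4829, 0.1325, 0.1395]
ee_rot: [0.001, 0.506, 0.863, 0.0]
contact_force: [1.4, -0.7, 0.4]
width: 0.076
gripper_force: 0.0
```

```bash
python3 - <<'E'
from padfit import *
s=get_state();print(s['position'],s['width'])
p=get_image('wrist')
m=copper(p);m[290:]=0;blobs(p,m,.022,400)
for r in place_of('choke_large_c',p)[:2]: print(r,ray(p,r['point'],.015))
save(p,'w10.png')
E
```

```text
[0.4829 0.1325 0.1395] 0.07599229236404358
[299.2 223. ] 1734 (np.int32(44), np.int32(70)) c [0.4666 0.132 ] box [0.4696 0.1303]
[335.  238.4] 1631 (np.int32(44), np.int32(70)) c [0.4984 0.1348] box [0.4952 0.1378]
{'point': [315.6, 229.5], 'score': 0.94} [0.4817 0.1321 0.015 ]
```

View pics/w10.png

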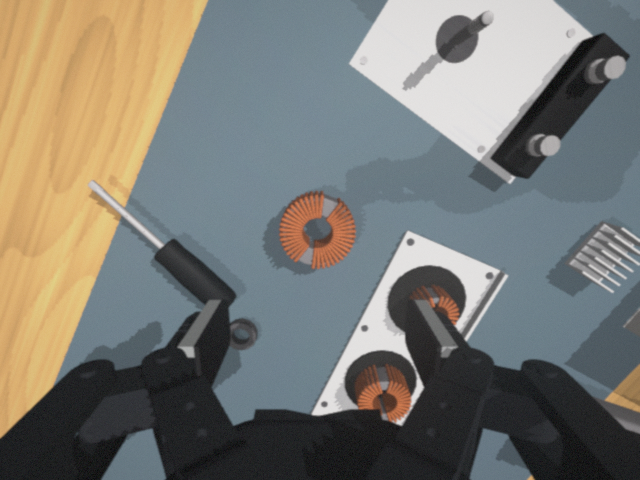

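The large choke is centred at (318,230) with clear space for both fingers. The small and medium chokes sit on their pads. Grasping.

{"api": "apply_moves", "payload": {
  "deltas": [76, 1, 0, 35, 0, 76, 1, 0, 70, 0, 76, 1, 0, 100, 0, 76, 1, 0, 122, 0, 76, 1, 0, 134, 0, 76, 1, 0, 140, 0, 76, 1, 0, 140, 0, 76, 1, 0, 140, 0, 45, 1, 0, 140, 0, 45, 1, 0, 140, 0, 45, 1, 0, 140, 0, 45, 1, 0, 140, 0],
  "squeeze": 80
}}

```text
clock: 30.95
position: [0.4822, 0.1339, 0.0012]
ee_rot: [0.002, 0.506, 0.863, 0.001]
contact_force: [-0.2, -0.4, 6.8]
width: 0.0583
gripper_force: 84.7
```

{"api": "apply_moves", "payload": {
  "deltas": [45, 0, 0, 0, 0, 45, 0, 0, -8, 0, 45, 0, 0, -20, 0, 45, 0, 0, -40, 0, 45, 0, 0, -65, 0, 45, 0, 0, -95, 0, 45, 0, 0, -125, 0, 45, 0, 0, -140, 0, 45, 0, 0, -140, 0]
}}

```text
clock: 31.7
position: [0.4835, 0.1344, 0.1438]
ee_rot: [0.004, 0.506, 0.863, 0.003]
contact_force: [1.6, 0.4, -3.2]
width: 0.0579
gripper_force: 87.2
```

{"api": "apply_moves", "payload": {
  "deltas": [45, -15, 1, 0, 0, 45, -50, 4, 0, 0, 45, -88, 8, 0, 0, 45, -126, 12, 0, 0, 45, -164, 15, 0, 0, 45, -202, 19, 0, 0, 45, -230, 22, 0, 0, 45, -247, 24, 0, 0, 45, -247, 24, 0, 0, 45, -247, 24, 0, 0, 45, -247, 24, 0, 0]
}}

```text
clock: 32.62
position: [0.6208, -0.0691, 0.1378]
ee_rot: [-0.002, 0.506, 0.863, -0.0]
contact_force: [0.3, 0.2, -3.5]
width: 0.058
gripper_force: 87.1
```

```bash
python3 - <<'E'
from padfit import *
s=get_state();print(s['position'],s['width'])
p=get_image('wrist'); padfit(p,[.6241,-.07],232)
print('expected hand px',proj(p,np.array(s['position'])+[0,0,.026]))
m=copper(p);m[:250]=0;m[370:]=0;blobs(p,m,s['position'][2]+.026,400)
save(p,'w11.png')
E
```

```text
[ 0.6208 -0.0691  0.1378] 0.057959784769438735
px [320 231] val 67 [ 281  190   81   47 3155]
pad [ 0.6247 -0.0706] 0.0006753359635502693
expected hand px [317.4975 321.0301]
[283.7 302.5] 6346 (np.int32(83), np.int32(120)) c [ 0.6045 -0.0685] box [ 0.6075 -0.0704]
[352.2 324.5] 5677 (np.int32(80), np.int32(119)) c [ 0.6342 -0.0634] box [ 0.6294 -0.0584]
```

View pics/w11.png

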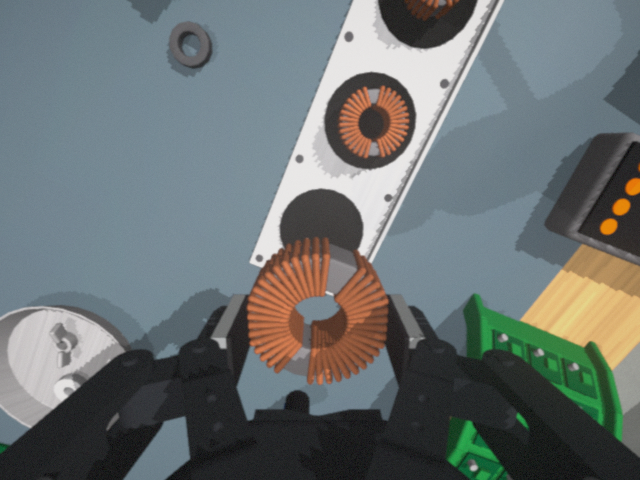

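The held choke is at about (318,315), over the right pad, and is level. Descend and check the position.

{"api": "apply_moves", "payload": {
  "deltas": [45, 0, 0, 30, 0, 45, 0, 0, 60, 0, 45, 0, 0, 90, 0, 45, 0, 0, 110, 0, 45, 0, 0, 120, 0, 45, 0, 0, 126, 0, 45, 0, 0, 127, 0, 45, 0, 0, 127, 0, 45, 0, 0, 127, 0]
}}

```text
clock: 33.42
position: [0.6236, -0.07, 0.0138]
ee_rot: [0.001, 0.506, 0.863, 0.001]
contact_force: [-0.4, 0.2, -2.9]
width: 0.0578
gripper_force: 87.1
```

{"api": "apply_moves", "payload": {
  "deltas": [45, -1, 0.8, 2, 0, 45, -1, 0.8, 4, 0, 45, -1, 0.8, 5, 0, 45, -1, 0.8, 5, 0, 68, -1, 0.8, 5, 0, 68, -1, 0.8, 5, 0, 68, -1, 0.8, 5, 0, 68, -1, 0.8, -6, 0, 72, -1, 0.8, -30, 0, 76, -1, 0.8, -60, 0, 76, -1, 0.8, -95, 0, 76, -1, 0.8, -127, 0]
}}

```text
clock: 34.42
position: [0.6235, -0.0704, 0.1415]
ee_rot: [0.0, 0.506, 0.863, 0.0]
contact_force: [0.7, -1.7, -0.5]
width: 0.0759
gripper_force: 0.0
```

{"api": "apply_moves", "payload": {
  "deltas": [76, -20, 0, -10, 0, 76, -40, 0, -20, 0, 76, -40, 0, -20, 0, 76, -40, 0, -20, 0, 76, -40, 0, -20, 0]
}}

```text
clock: 34.83
position: [0.6422, -0.1047, 0.1589]
ee_rot: [-0.001, 0.506, 0.863, 0.0]
contact_force: [0.4, 0.9, -0.1]
width: 0.0759
gripper_force: 0.0
```

```bash
python3 - <<'E'
from padfit import *
s=get_state();print(s['position'],s['width'])
p=get_image('wrist')
m=copper(p);m[290:]=0;m=cv2.morphologyEx(m,cv2.MORPH_CLOSE,np.ones((15,15)));blobs(p,m,.029,400)
for n in('choke_small_c','choke_medium_c','choke_large_c'):
  for r in place_of(n,p)[:1]: print(n,r,ray(p,r['point'],.022))
save(p,'w12.png')
E
```

```text
[ 0.6422 -0.1047  0.1589] 0.07593515685876935
[369.9  62.5] 3603 (np.int32(70), np.int32(75)) c [0.614  0.0254] box [0.614  0.0249]
[615.1 137.2] 1191 (np.int32(52), np.int32(81)) c [0.8106 0.0745] box [0.8089 0.0745]
[318.3 182.7] 3704 (np.int32(76), np.int32(77)) c [ 0.6239 -0.0707] box [ 0.6242 -0.0708]
choke_medium_c {'point': [366.1, 64.0], 'score': 0.86} [0.6123 0.0247 0.022 ]
choke_large_c {'point': [317.0, 183.6], 'score': 0.86} [ 0.6237 -0.0726  0.022 ]
```

View pics/w12.png

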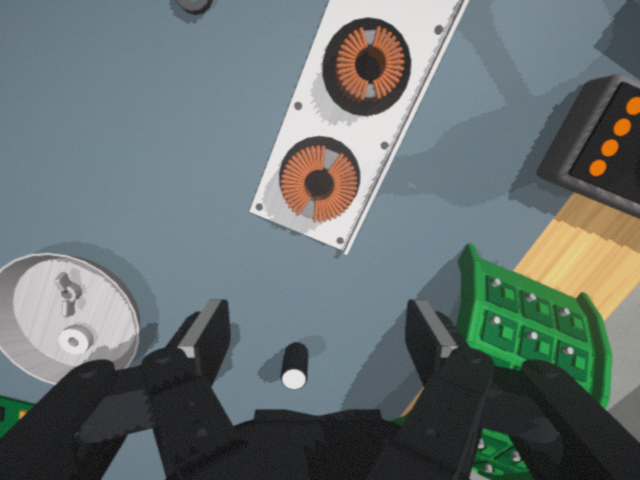

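The large choke (319,180) and the medium choke (370,63) sit centred on their pads. The nut and washer are in the dish, and the gripper is clear. Small was confirmed earlier at (.605,.121).

```bash
python3 -c "
from rig import *
print(sign_off())"
```

```text
the job is handed in; nothing more can be done
None
```

The job is handed in at about 35 s on the robot's clock: the wing nut, then the washer, went into the dish before the choke came off the stud, and the small, medium and large chokes lie flat on the left, middle and right pads, each within about 2 mm of the pad centre by camera measurement.

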